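# Close the tip box and the bench drawer

### The job

Pipetting is finished, so cover everything against dust: push the open lid of the pipette-tip box over and down until it is fully shut, and push the open drawer of the small bench unit fully home, in either order. Use only your fingertips and push gently: do not grasp, lift or tip the box or shove it from its spot, and do not disturb the bottles and other things standing around.

Things in the scene. Friction and masses are not known exactly. Their poses are not given: they have to be found in the camera images.
- tip_box: Pipette-tip box, loose, about 0.4 kg: white base 85 (x) x 120 (y) x 54 mm high, blue translucent lid hinged along its back (+x) edge, standing open. Origin: centre of the underside; x runs from front to hinge side, y along the hinge. Front faces roughly the robot. It stands left or right of the microscope, the drawer unit on the other side.
- box_hinge (a point): Middle of the lid's hinge line, at (43, 0, 54) mm in the box's frame; the hinge axis is the box's y.
- tip_box_lid (a joint): Lid angle, rad: 0 shut, 1.92 wide open, top panel upright at 1.57. A cap 84 (from hinge) x 120 x 35 mm deep; its flat outer top panel lies 36 mm above the hinge line when shut (90 mm above the bench) and faces away from the robot when open: push it from behind toward the robot, then down. Stiff hinge (about 0.03 N m): the lid need not fall shut by itself. No catch.
- lid_edge (a point): Middle of the lid's outer front top edge: the corner farthest from the hinge, 88 mm forward of and 35 mm above the hinge line when shut; moves with the lid. It stands about 130 to 145 mm above the bench when open.
- unit: Low grey bench unit with one drawer, fixed to the bench, 150 (x) x 136 (y) x 70 mm high, black rubber mat on top. Origin: on the bench, 20 mm in front of the middle of the housing's front; x points from front to back, y along the front, z up. Front faces roughly toward the robot.
- mouth (a point): Middle of the housing's front opening, 37 mm above the bench: the drawer front's outer face is here when home.
- drawer (a joint): How far the drawer stands out, m: 0 is fully home (front flush with the housing), up to 0.085; slides along the unit's x, about 1 N of friction, stays where left.
- drawer_front (a point): Middle of the outer face of the drawer's white front panel, 37 mm above the bench; panel 124 mm wide, 56 mm high (9 to 65 mm above the bench), flat, no handle. Moves with the drawer.
- reagent: Bystander: small brown reagent bottle with black cap, 28 mm across, 61 mm high, loose, beside the tip box on its -y side. Origin: centre of the underside.
- red_bottle: Bystander: clear whitish bottle with a red cap, 48 mm across, 117 mm high, loose, beside the drawer unit on its -y side. Origin: centre of the underside.
- can: Bystander: white canister, 60 mm across, 96 mm high, loose, left of and behind the microscope. Origin: centre of the underside.
- microscope: Stereo microscope, fixed between the two work places: base plate 284 (x) x 340 (y) x 46 mm high, column and head up to 536 mm high. Solid: pass round its front (near the robot) when crossing from one side to the other. Origin: centre of the underside. A shelf lamp hangs about 0.5 m above the bench at the far left, beyond the work: keep the wrist low and right of it there.
Not all that is in view belongs to the job. What is shaped like the tip_box but turquoise is not meant.

How it is judged:
At the end, for the whole second after the job is handed in: The lid is shut to within 0.06 rad (5 mm at its front edge) and the drawer to within 4 mm of home; the tip box stands upright, at rest on the bench within 30 mm of where it stood; the two bottles and the canister are within 25 mm of where they were (value of joint tip_box_lid below 0.06 rad and value of joint drawer below 0.004 m and angle between tip_box's own z axis and vertical below 0.05 rad and height (world z) of tip_box below 0.006 m and distance of tip_box from where it was at the start of the episode below 0.03 m and linear speed of tip_box below 0.02 m/s and distance of each of reagent, red_bottle, can from where it was at the start of the episode below 0.025 m); the robot touches nothing.
It fails at once if the tip box is lifted off the bench or tipped (height (world z) of tip_box above 0.012 m or angle between tip_box's own z axis and vertical above 0.2 rad).
It fails at once if the tip box is shoved more than 40 mm (distance of tip_box from where it was at the start of the episode above 0.04 m).
It fails at once if the tip box, its lid or the drawer unit is pushed hard (over 40 N) (contact force between the arm and tip_box above 40 N or contact force between the arm and unit above 40 N).
It fails at once if a bottle or the canister is knocked over (angle between any of reagent, red_bottle, can's own z axis and vertical above 0.5 rad).
It also fails if it takes over 64 s, if anything falls off the work surface, if the arm or the gripper's body presses on something with over 40 N, if the wrist force passes 120 N, or if a joint passes its speed limit or range.

### The arm

A 7-joint arm with a two-finger parallel gripper is mounted at the origin on a cart in front of the work surface, level with it; the furniture and walls round the work are solid. World frame = base frame: x ahead of the robot, y to its left, z up, the work surface at z = 0. Lengths are in m, angles in rad, forces in N, time in s.
With the tool pointing down it reaches from about 0.35 to 0.9 m from the base axis. Payload 19.9 kg.
Tool frame: the origin (TCP) lies at the very end of the fingers, on their centre line; the grasp point (between the pads) lies 19 mm behind it (ctrl.tcp_to_grasp is the distance from the TCP to the grasp point, in m); z points along the fingers, y is the line along which they close (so a half turn about z gives the same grasp; the last joint's range is limited). The gripper opens to 85 mm and grips with 20 to 120 N. Pads are 22 mm wide; open, the fingers measure 114 mm over their backs; the gripper's body (76 mm by 85 mm) begins 54 mm behind the grasp point. The pads swing forward as they close: fully open they stand 13 mm farther back than shut.
Start: joints at [1.21, 0.417, -0.01, 1.614, 0.005, 1.111, -0.053], TCP at [0.196, -0.593, 0.231] pointing down, gripper open.
Joint ranges: [-2.81, 2.81], [-0.39, 2.02], [-1.27, 1.25], [0.06, 2.57], [-1.19, 4.33], [0.19, 2], [-2.82, 2.82]. Speed limits (rad/s): [1.89, 1.89, 2.39, 2.39, 3.01, 3.01, 3.01].

### API

Orientations are given as [roll, pitch, yaw] about the fixed x, y, z axes, in that order (R = Rz(yaw) Ry(pitch) Rx(roll)).
In Python, from plant import ctrl, vision, ticket gives the robot as it stands.
- The arm moves only by the tool arm_command, never from a script. Its argument "increments" is a list of rows, each an object with "delta_pos": the shift along the tool's x, y, z in m, a list of three; "twist": the turn, a rotation vector about the tool's x, y, z in degrees, a list of three. In form: [{"delta_pos": [x, y, z], "twist": [wx, wy, wz]}, ...]. A call has 1 to 10 rows; each row is the pose to reach, as a shift and turn from the pose commanded when the call began, along the tool's axes at that moment; what a row does not reach only later rows make up. A row lasts 1/8 s, in which the tool goes at most 62.5 mm and 10.7 degrees, less where a joint would pass 70% of its speed; a pose out of reach is approached as far as the arm can. A call with a gripper value outside its range is refused whole. "jaw" is the closure, from 0 (fully open) to 1 (shut), set as the call begins (left out, the last holds). The fingers move at their own pace and stop on an object; the grip force is fixed at half the most. Time passes only in rows, so rows that repeat a pose let the fingers close. It gives the time, the measured TCP pose, the force, the opening and the grip force at its end, in the units of the state.
- ctrl.state(): the state, without advancing time (a new reading comes with each control period).
- vision.camera(name): name is "side" or "top" or "wrist"; returns a dict with "image" (384x512x3 uint8, red, green, blue), "K" (3x3 intrinsics, pixels), "D" ([k1, k2, p1, p2, k3] as OpenCV has them; the pictures are not rectified), "R" (3x3) and "t" (3): a world point X has camera coordinates R X + t. Camera axes: x right, y down, z forward; pixel columns grow to the right and rows downward; lengths in m; the calibration is good to about 2 mm. A picture is of the moment at which its call begins. There is no depth.
- ticket.close_job(): hands the job in; it is judged then, once.
The state is a dict: "time": time; "qpos": joint angles; "qd": joint speeds; "effort": joint torques, N m; "position": TCP position; "tcp_rot": TCP orientation; "ft_force": force on the tool from outside, world axes, zero at the start; "wrist_torque": the same for the moment, N m; "grip_width": finger opening in m; "grasp_force": force on a finger pad.
Only numpy, scipy, OpenCV 4.12 (cv2) and the standard library are available. Lean on these libraries where they do the work, as an engineer would, in place of code of your own. Each camera call takes 0.05 s, during which the arm holds its last target. There are 200 camera calls.

## Working session

There is one attempt and no reset: what is moved stays moved. The work goes in short steps, Python scripts to look and compute and a tool call to move; the robot and the scene stay as the last step left them, time stands still between calls to the robot, and variables do not carry over. Pictures are saved under pics/ and viewed, at most 10 in all, crops included, and the job is handed in when it is done.

Besides the shell and the picture viewer there is one more tool, called as a command line: name --argument value ..., lists and objects as JSON in quotes. arm_command: Moves the arm, as the interface text tells. Its arguments: {"type":"object","properties":{"increments":{"type":"array"},"jaw":{"type":"number"}},"required":["increments"]}

```bash
mkdir -p pics; python3 - <<'E'
from plant import ctrl, vision
import cv2, numpy as np
s=ctrl.state(); print({k:np.round(v,3) for k,v in s.items()})
for n in ("top","side"):
    c=vision.camera(n); cv2.imwrite(f"pics/{n}0.png",cv2.resize(c["image"][:,:,::-1],(800,600),interpolation=cv2.INTER_CUBIC))
    print(n,np.round(c["K"],1).tolist(),c["D"],"pos",np.round(-c["R"].T@c["t"],3),np.round(c["R"],3).tolist())
E
```

```text
{'time': np.float64(0.0), 'qpos': array([ 1.211,  0.418, -0.01 ,  1.614,  0.005,  1.111, -0.053]), 'qd': array([-0.002, -0.001, -0.002, -0.   ,  0.001,  0.   , -0.   ]), 'effort': array([-0.0000e+00, -8.6447e+01,  6.7900e-01, -4.3490e+01,  1.9000e-02,
        7.0000e-03,  0.0000e+00]), 'position': array([ 0.196, -0.593,  0.231]), 'tcp_rot': array([-3.14 ,  0.   ,  0.319]), 'ft_force': array([-0.771,  0.286, -0.284]), 'wrist_torque': array([-0.015, -0.01 , -0.024]), 'grasp_force': np.float64(0.0), 'grip_width': np.float64(0.085)}
top [[351.4, 0.0, 256.2], [0.0, 351.4, 193.5], [0.0, 0.0, 1.0]] [-0.09519002  0.          0.          0.          0.        ] pos [ 0.312 -0.027  1.13 ] [[-0.01, -1.0, -0.006], [-0.982, 0.011, -0.189], [0.189, 0.004, -0.982]]
side [[349.9, 0.0, 247.7], [0.0, 349.9, 190.2], [0.0, 0.0, 1.0]] [-0.03293798  0.          0.          0.          0.        ] pos [0.305 0.81  0.744] [[-0.971, -0.238, -0.005], [-0.147, 0.618, -0.772], [0.187, -0.749, -0.636]]
```

View pics/top0.png

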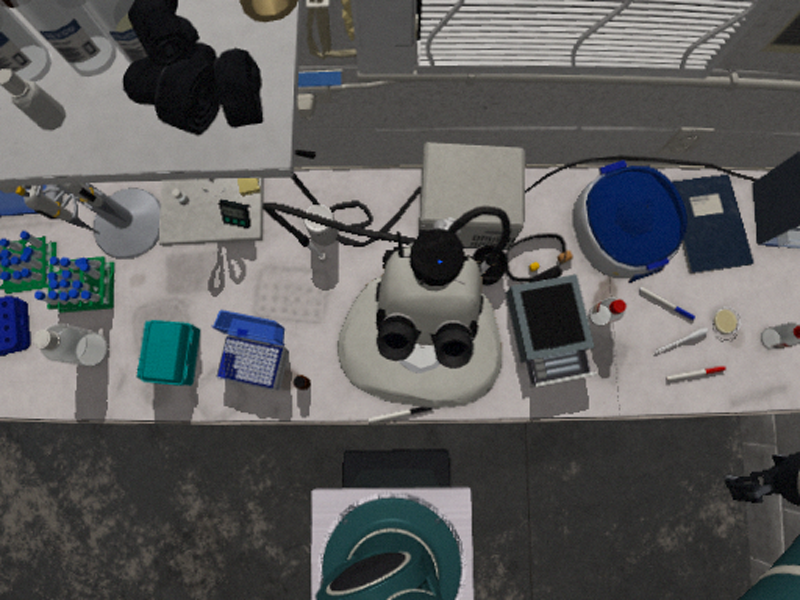

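View pics/side0.png

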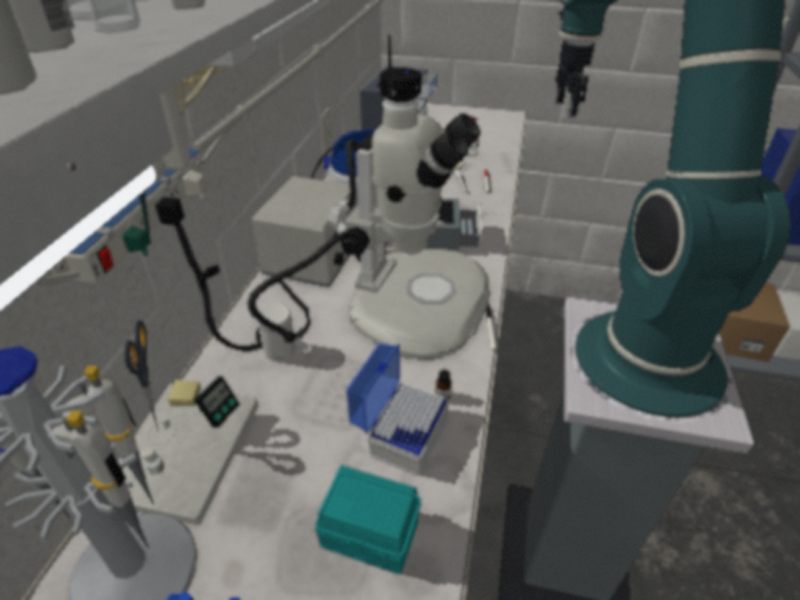

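The top view (800x600) shows the drawer unit on the right at about (553,330), with the drawer open toward the robot. The tip box is on the left at about (250,350), with the reagent at (303,382). The turquoise box at (168,352) is the decoy. The side view confirms the lid stands upright. Next I'll zoom in on both.

```bash
cat > h.py <<'E'
import numpy as np, cv2
def ray(c,uv):
    p=cv2.undistortPoints(np.array([[uv]],float),c["K"],np.array(c["D"],float))[0,0]
    return -c["R"].T@c["t"], c["R"].T@np.array([p[0],p[1],1])
def onz(c,uv,z):
    o,d=ray(c,uv); return o+d*(z-o[2])/d[2]
E
python3 - <<'E'
import cv2,numpy as np
from plant import vision
t=vision.camera("top"); s=vision.camera("side")
np.savez("t.npz",**{k:np.array(v) for k,v in t.items()});np.savez("s.npz",**{k:np.array(v) for k,v in s.items()})
def crop(c,u,v,w,h,f,):
    im=cv2.resize(c["image"][v:v+h,u:u+w,::-1],None,fx=f,fy=f,interpolation=cv2.INTER_CUBIC)
    for k in range(0,w,10): cv2.line(im,(k*f,0),(k*f,6 if k%50 else 14),(0,0,255),1)
    for k in range(0,h,10): cv2.line(im,(0,k*f),(6 if k%50 else 14,k*f),(0,0,255),1)
    return im
a=crop(t,320,170,80,85,7); b=crop(t,130,190,80,70,5)[:300]; d=crop(s,215,210,80,70,5)[:300]
out=np.zeros((600,800,3),np.uint8)
a=crop(t,320,170,66,84,6); out[:504,:396]=a; out[:300,400:800]=b[:300]; out[300:600,400:800]=d[:300]
cv2.imwrite("pics/z1.png",out)
E
```

```text
(no output)
```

View pics/z1.png

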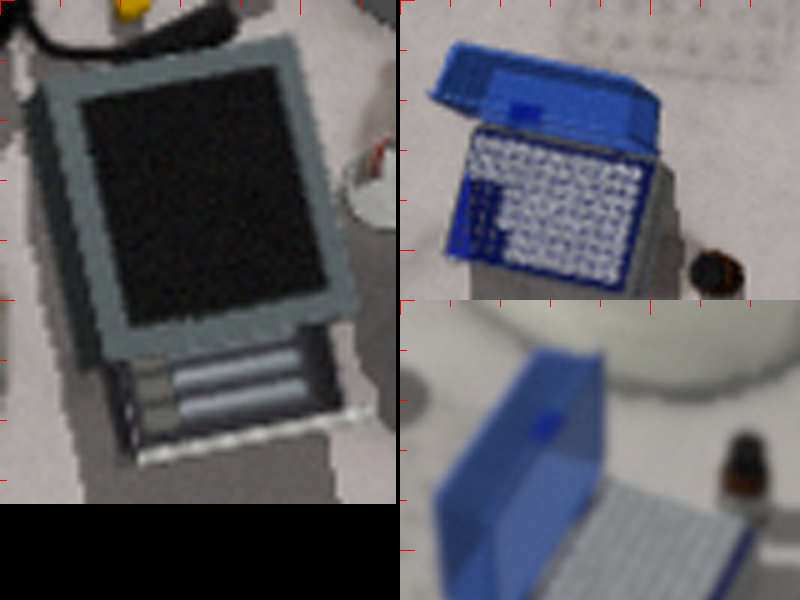

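```bash
python3 - <<'E'
import numpy as np
from h import *
t=dict(np.load("t.npz"));s=dict(np.load("s.npz"))
T=lambda x,y:((x-400)/5+130,y/5+190)
U=lambda x,y:(x/6+320,y/6+170)
S=lambda x,y:((x-400)/5+215,(y-300)/5+210)
P=lambda n,p:print(n,np.round(p,3))
for n,p,z in [("hFL",(105,362),.07),("hFR",(357,308),.07),("hBL",(42,84),.07),("hBR",(297,36),.07),("dL",(140,465),.065),("dR",(375,410),.065)]: P(n,onz(t,U(*p),z))
for n,p,z in [("bHL",(475,128),.054),("bFL",(448,258),.054),("bFR",(622,290),.054),("bHR",(655,155),.054),("reag",(716,273),.061),("lidL",(460,42),.138),("lidR",(657,95),.138),("rimL",(430,95),.13)]: P(n,onz(t,T(*p),z))
for n,p,z in [("S lidL",(437,490),.138),("S lidR",(540,348),.138),("S rimR",(605,352),.13),("S baseFR",(755,530),.054),("S hingeR",(605,475),.054),("S reagtop",(747,440),.061)]: P(n,onz(s,S(*p),z))
from scipy.optimize import least_squares
def tri(a,b):
    (o1,d1),(o2,d2)=ray(t,a),ray(s,b)
    x=np.linalg.lstsq(np.stack([d1,-d2],1),o2-o1,rcond=None)[0]
    p,q=o1+d1*x[0],o2+d2*x[1]; return (p+q)/2,np.linalg.norm(p-q)
for n,a,b in [("lidL",(460,42),(437,490)),("lidR?",(657,95),(540,348)),("lidR2",(632,78),(540,348)),("lidR/rim",(657,95),(605,352)),("FR",(622,290),(755,530))]: print(n,tri(T(*a),S(*b)))
# canister, red bottle
for n,u,z in [("red",(619/1.5625,306/1.5625),.117),("can",(318/1.5625,220/1.5625),.096),("pen",(400/1.5625,412/1.5625),.01)]:P(n,onz(t,u,z))
E
```

```text
hFL [ 0.4   -0.267  0.07 ]
hFR [ 0.425 -0.398  0.07 ]
hBL [ 0.544 -0.242  0.07 ]
hBR [ 0.568 -0.377  0.07 ]
dL [ 0.348 -0.284  0.065]
dR [ 0.374 -0.406  0.065]
bHL [0.453 0.325 0.054]
bFL [0.372 0.338 0.054]
bFR [0.353 0.229 0.054]
bHR [0.435 0.211 0.054]
reag [0.362 0.17  0.061]
lidL [0.492 0.309 0.138]
lidR [0.46  0.192 0.138]
rimL [0.462 0.328 0.13 ]
S lidL [0.49  0.311 0.138]
S lidR [0.467 0.211 0.138]
S rimR [0.437 0.198 0.13 ]
S baseFR [0.351 0.229 0.054]
S hingeR [0.433 0.211 0.054]
S reagtop [0.364 0.176 0.061]
lidL (array([0.49133903, 0.30917568, 0.136228  ]), np.float64(0.002406367468387218))
lidR? (array([0.4666219 , 0.19599548, 0.12296058]), np.float64(0.008366351151415753))
lidR2 (array([0.46919128, 0.20745493, 0.13495965]), np.float64(0.0028950086339392484))
lidR/rim (array([0.44968619, 0.19351417, 0.12689992]), np.float64(0.024042136031947464))
FR (array([0.35189092, 0.22911782, 0.05372019]), np.float64(0.0012788538892009834))
red [ 0.495 -0.438  0.117]
can [0.679 0.139 0.096]
pen [ 0.304 -0.019  0.01 ]
```

arm_command --increments '[{"delta_pos": [0.035, -0.038, 0], "twist": [0, 0, 2]}, {"delta_pos": [0.07, -0.076, 0], "twist": [0, 0, 4]}, {"delta_pos": [0.105, -0.115, 0], "twist": [0, 0, 6]}, {"delta_pos": [0.14, -0.154, 0], "twist": [0, 0, 8]}, {"delta_pos": [0.173, -0.192, 0], "twist": [0, 0, 8]}, {"delta_pos": [0.173, -0.192, 0.05], "twist": [0, 0, 8]}, {"delta_pos": [0.173, -0.192, 0.1], "twist": [0, 0, 8]}, {"delta_pos": [0.173, -0.192, 0.1], "twist": [0, 0, 8]}, {"delta_pos": [0.173, -0.192, 0.1], "twist": [0, 0, 8]}]' --jaw 1

```text
time: 1.32
position: [0.3005, -0.3576, 0.1328]
tcp_rot: [3.141, -0.001, 0.179]
ft_force: [-0.1, -0.6, 0.5]
grip_width: 0.0001
grasp_force: 0.0
```

```bash
python3 - <<'E'
import numpy as np,cv2
from h import *
from plant import ctrl,vision
t=dict(np.load("t.npz"));s=dict(np.load("s.npz"))
q=lambda c,x,y,z:print(np.round(onz(c,(x/1.5625,y/1.5625),z),3))
for z in (.3,.35,.4): q(t,398,358,z);q(t,455,362,z)
for z in (.3,.35,.4): q(s,478,125,z)
q(t,420,405,.046);q(t,345,360,.046)
st=ctrl.state();print(np.round(st["qpos"],2),st["position"],st["tcp_rot"],st["ft_force"])
a=vision.camera("wrist")["image"];b=vision.camera("side")["image"]
cv2.imwrite("pics/w1.png",np.hstack([a,b])[:,:,::-1][:,::1] if 0 else cv2.resize(np.hstack([a,b])[:,:,::-1],(800,300)))
E
```

```text
[ 0.386 -0.019  0.3  ]
[ 0.379 -0.105  0.3  ]
[ 0.382 -0.019  0.35 ]
[ 0.375 -0.1    0.35 ]
[ 0.377 -0.02   0.4  ]
[ 0.371 -0.096  0.4  ]
[ 0.385 -0.302  0.3  ]
[ 0.376 -0.177  0.35 ]
[ 0.367 -0.051  0.4  ]
[ 0.317 -0.059  0.046]
[0.406 0.088 0.046]
[ 0.9   0.27 -0.11  2.08  0.04  0.79 -0.63] [ 0.30047125 -0.35756545  0.13280246] [ 3.14066630e+00 -5.72429804e-04  1.79021113e-01] [-0.14739233 -0.59763269  0.49826415]
```

View pics/w1.png

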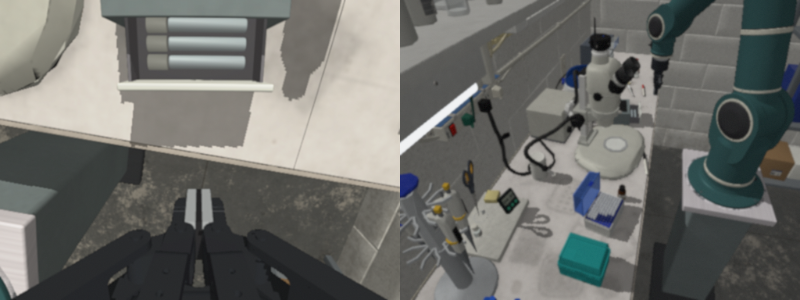

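The wrist view shows the drawer front level, from (118,86) to (272,88), and centred on the fingers at column 199. I'll descend and push.

arm_command --increments '[{"delta_pos": [0, 0, 0.05], "twist": [0, 0, 0]}, {"delta_pos": [0.01, 0, 0.098], "twist": [0, 0, 0]}, {"delta_pos": [0.03, 0, 0.098], "twist": [0, 0, 0]}, {"delta_pos": [0.04, 0, 0.098], "twist": [0, 0, 0]}, {"delta_pos": [0.05, 0, 0.098], "twist": [0, 0, 0]}, {"delta_pos": [0.06, 0, 0.098], "twist": [0, 0, 0]}, {"delta_pos": [0.07, 0, 0.098], "twist": [0, 0, 0]}, {"delta_pos": [0.08, 0, 0.098], "twist": [0, 0, 0]}, {"delta_pos": [0.086, 0, 0.098], "twist": [0, 0, 0]}, {"delta_pos": [0.09, 0, 0.098], "twist": [0, 0, 0]}]'

```text
time: 2.68
position: [0.3888, -0.3407, 0.0332]
tcp_rot: [-3.141, 0.0, 0.179]
ft_force: [-1.6, -0.3, 1.0]
grip_width: -0.0003
grasp_force: 0.5
```

arm_command --increments '[{"delta_pos": [0.002, 0, 0], "twist": [0, 0, 0]}, {"delta_pos": [0.004, 0, 0], "twist": [0, 0, 0]}, {"delta_pos": [0.004, 0, 0], "twist": [0, 0, 0]}]'

```text
time: 3.05
position: [0.3925, -0.3401, 0.0332]
tcp_rot: [-3.141, 0.0, 0.179]
ft_force: [-0.8, 0.5, 0.3]
grip_width: 0.0
grasp_force: 0.0
```

arm_command --increments '[{"delta_pos": [0.002, 0, 0], "twist": [0, 0, 0]}, {"delta_pos": [0.004, 0, 0], "twist": [0, 0, 0]}, {"delta_pos": [0.006, 0, 0], "twist": [0, 0, 0]}, {"delta_pos": [0.007, 0, 0], "twist": [0, 0, 0]}]'

```text
time: 3.55
position: [0.3995, -0.3389, 0.0333]
tcp_rot: [3.142, -0.0, 0.179]
ft_force: [-0.6, -0.5, -0.3]
grip_width: 0.0
grasp_force: 0.4
```

arm_command --increments '[{"delta_pos": [0.001, 0, 0], "twist": [0, 0, 0]}, {"delta_pos": [0.002, 0, 0], "twist": [0, 0, 0]}]'

```text
time: 3.8
position: [0.4004, -0.3388, 0.0332]
tcp_rot: [-3.141, 0.002, 0.178]
ft_force: [-11.6, -0.9, 8.4]
grip_width: -0.0002
grasp_force: 5.7
```

```bash
python3 - <<'E'
import cv2,numpy as np
from plant import vision
a=vision.camera("wrist")["image"][:,:,::-1];b=vision.camera("top")["image"][150:270,310:410,::-1]
cv2.imwrite("pics/w2.png",np.hstack([cv2.resize(a,(480,360)),cv2.resize(b,(300,360))]))
E
```

```text
(no output)
```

View pics/w2.png

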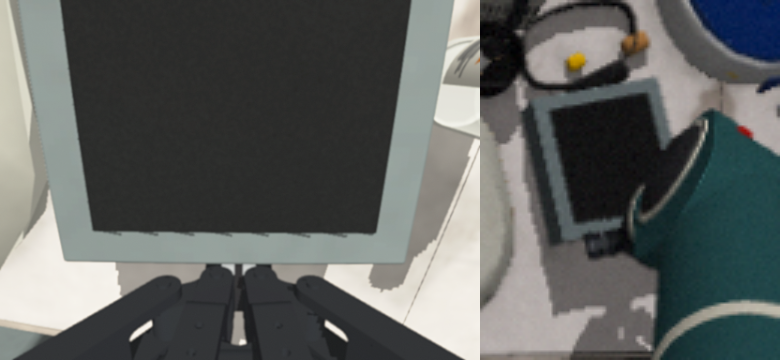

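The drawer is home: the force jumped to 12 N at the stop, and the wrist view shows no gap at the housing edge. I'll back off and retract to cross round the front of the microscope.

arm_command --increments '[{"delta_pos": [-0.03, 0, 0], "twist": [0, 0, 0]}, {"delta_pos": [-0.07, 0, 0], "twist": [0, 0, 0]}, {"delta_pos": [-0.1, 0, -0.03], "twist": [0, 0, 0]}, {"delta_pos": [-0.12, 0, -0.08], "twist": [0, 0, 0]}, {"delta_pos": [-0.14, 0, -0.13], "twist": [0, 0, 0]}, {"delta_pos": [-0.15, 0, -0.15], "twist": [0, 0, 0]}, {"delta_pos": [-0.15, 0, -0.15], "twist": [0, 0, 0]}]'

```text
time: 4.78
position: [0.2537, -0.3661, 0.1847]
tcp_rot: [3.139, -0.001, 0.178]
ft_force: [-0.1, -0.5, -0.3]
grip_width: 0.0001
grasp_force: 0.0
```

arm_command --increments '[{"delta_pos": [-0.01, -0.03, 0], "twist": [0, 0, 0]}, {"delta_pos": [-0.01, -0.06, 0], "twist": [0, 0, 0]}, {"delta_pos": [-0.01, -0.1, 0], "twist": [0, 0, 0]}, {"delta_pos": [-0.01, -0.13, 0], "twist": [0, 0, 0]}, {"delta_pos": [-0.01, -0.13, 0], "twist": [0, 0, 0]}, {"delta_pos": [-0.01, -0.13, 0], "twist": [0, 0, 0]}]'

```text
time: 5.52
position: [0.2211, -0.2395, 0.183]
tcp_rot: [-3.141, 0.0, 0.18]
ft_force: [-1.0, -0.2, -0.7]
grip_width: -0.0001
grasp_force: 0.0
```

```bash
python3 - <<'E'
import cv2,numpy as np
from plant import vision,ctrl
st=ctrl.state();print(np.round(st["qpos"],2),st["position"])
a=vision.camera("side")["image"][:230,200:,::-1];b=vision.camera("top")["image"][150:,150:400,::-1]
cv2.imwrite("pics/w3.png",np.hstack([cv2.resize(a,(450,334)),cv2.resize(b,(350,334))]))
E
```

```text
[ 0.92 -0.07 -0.18  2.33 -0.02  0.88 -0.64] [ 0.22108246 -0.23947076  0.183003  ]
```

View pics/w3.png

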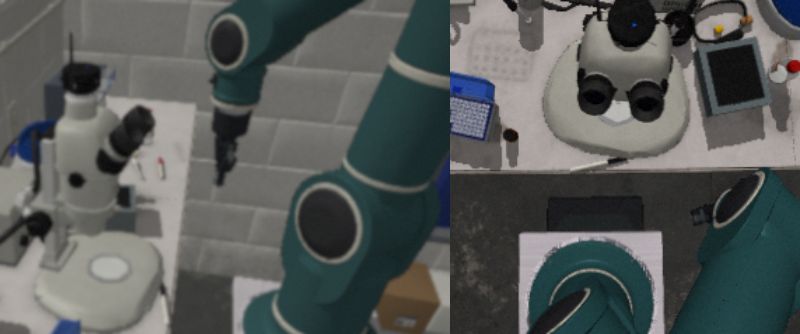

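The TCP is at radius 0.33, clear of the microscope; the eyepieces sit at about (575–665, 100) in the top crop. I'll move to the left in stages, staying close to the base.

arm_command --increments '[{"delta_pos": [0.01, -0.04, -0.02], "twist": [0, 0, 3]}, {"delta_pos": [0.02, -0.08, -0.04], "twist": [0, 0, 6]}, {"delta_pos": [0.03, -0.117, -0.04], "twist": [0, 0, 9]}, {"delta_pos": [0.03, -0.117, -0.04], "twist": [0, 0, 10]}, {"delta_pos": [0.03, -0.117, -0.04], "twist": [0, 0, 10]}]'

```text
time: 6.25
position: [0.2296, -0.1193, 0.2233]
tcp_rot: [-3.141, -0.0, 0.005]
ft_force: [0.1, 0.6, -1.0]
grip_width: -0.0003
grasp_force: 0.0
```

```bash
python3 - <<'E'
import numpy as np
from plant import ctrl
st=ctrl.state();print(np.round(st["qpos"],2),st["position"])
E
```

```text
[ 0.82 -0.3  -0.37  2.39 -0.13  1.04 -1.04] [ 0.22958067 -0.11927456  0.22331264]
```

arm_command --increments '[{"delta_pos": [0.01, -0.04, 0], "twist": [0, 0, 0]}, {"delta_pos": [0.025, -0.08, 0], "twist": [0, 0, 1]}, {"delta_pos": [0.03, -0.12, 0], "twist": [0, 0, 3]}, {"delta_pos": [0.03, -0.16, 0], "twist": [0, 0, 5]}, {"delta_pos": [0.03, -0.2, 0], "twist": [0, 0, 7]}, {"delta_pos": [0.03, -0.25, 0], "twist": [0, 0, 9]}, {"delta_pos": [0.03, -0.3, 0], "twist": [0, 0, 9]}, {"delta_pos": [0.03, -0.36, 0], "twist": [0, 0, 9]}, {"delta_pos": [0.03, -0.39, 0], "twist": [0, 0, 9]}, {"delta_pos": [0.03, -0.39, 0], "twist": [0, 0, 9]}]'

```text
time: 7.5
position: [0.2575, 0.2736, 0.2231]
tcp_rot: [-3.138, 0.005, -0.15]
ft_force: [-0.2, -1.3, -0.0]
grip_width: 0.0001
grasp_force: 0.0
```

```bash
python3 - <<'E'
import numpy as np,cv2
from plant import ctrl,vision
st=ctrl.state();print(np.round(st["qpos"],2),st["position"],st["tcp_rot"],st["ft_force"])
a=vision.camera("wrist")["image"][:,:,::-1];b=vision.camera("top")["image"][:,:,::-1];c=vision.camera("side")["image"][:,:,::-1]
r=lambda i:cv2.resize(i,(400,300))
cv2.imwrite("pics/w4.png",np.vstack([np.hstack([r(a),r(b)]),np.hstack([r(c),r(c)*0])]))
E
```

```text
[ 0.41 -0.01 -1.26  2.16 -0.02  0.98 -2.56] [0.2575056  0.27356901 0.22312092] [-3.13773991  0.00530572 -0.14969158] [-0.20922209 -1.30364548 -0.04932947]
```

View pics/w4.png

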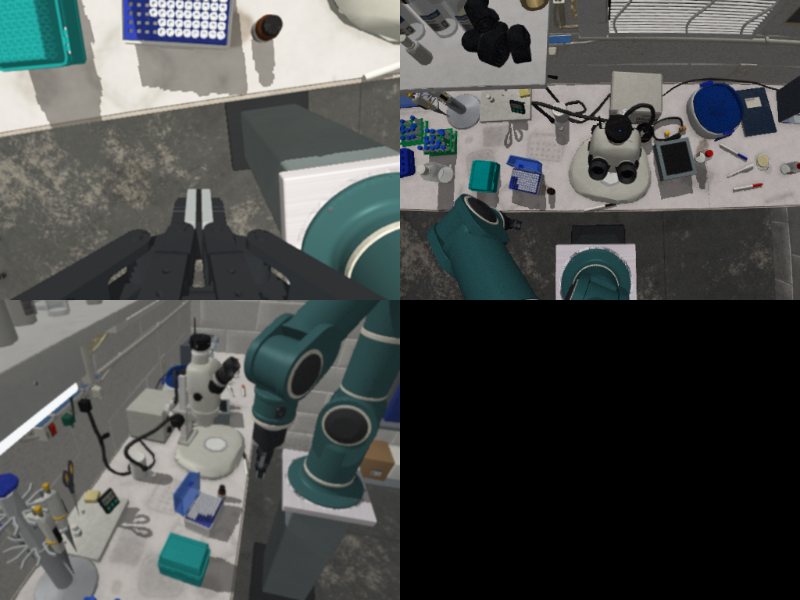

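The TCP is in front of the tip box, with the box in the wrist view at (180,15) and the reagent at (265,27). The elbow is swung left. I'll move forward over the box at z=0.22 and keep an eye on the joints.

arm_command --increments '[{"delta_pos": [0.03, 0, 0], "twist": [0, 0, 0]}, {"delta_pos": [0.06, -0.005, 0], "twist": [0, 0, 0]}, {"delta_pos": [0.09, -0.01, 0], "twist": [0, 0, 0]}, {"delta_pos": [0.12, -0.015, 0], "twist": [0, 0, 0]}, {"delta_pos": [0.14, -0.02, 0], "twist": [0, 0, 0]}, {"delta_pos": [0.14, -0.023, 0], "twist": [0, 0, 0]}]'

```text
time: 8.4
position: [0.4009, 0.2711, 0.2235]
tcp_rot: [3.141, -0.0, -0.155]
ft_force: [-0.6, -0.0, -0.8]
grip_width: 0.0
grasp_force: 0.0
```

```bash
python3 - <<'E'
import numpy as np,cv2
from plant import ctrl,vision
st=ctrl.state();print(np.round(st["qpos"],2),st["position"],st["tcp_rot"],st["ft_force"])
E
```

```text
[ 0.28  0.35 -1.11  1.94  0.36  1.07 -2.71] [0.40094613 0.27112098 0.22350155] [ 3.14121215e+00 -3.82341064e-04 -1.55445981e-01] [-0.56815562 -0.02344882 -0.78394694]
```

arm_command --increments '[{"delta_pos": [0.03, 0, 0], "twist": [0, 0, -3]}, {"delta_pos": [0.06, 0, 0], "twist": [0, 0, -6]}, {"delta_pos": [0.09, -0.003, 0], "twist": [0, 0, -9]}, {"delta_pos": [0.12, -0.005, 0], "twist": [0, 0, -9]}, {"delta_pos": [0.14, -0.005, 0], "twist": [0, 0, -9]}, {"delta_pos": [0.14, -0.005, 0], "twist": [0, 0, -9]}]'

```text
time: 9.15
position: [0.5392, 0.2551, 0.2237]
tcp_rot: [3.141, -0.0, 0.003]
ft_force: [-1.5, 0.3, -0.6]
grip_width: -0.0
grasp_force: 0.0
```

```bash
python3 - <<'E'
import numpy as np,cv2
from plant import ctrl,vision
st=ctrl.state();print(np.round(st["qpos"],2),st["position"],st["tcp_rot"],st["ft_force"])
b=vision.camera("top")["image"][:,:,::-1];c=vision.camera("side")["image"][:,:,::-1]
cv2.imwrite("pics/w5.png",np.hstack([cv2.resize(b[80:340,60:320],(400,400)),cv2.resize(c[84:384,100:400],(400,400))]))
E
```

```text
[ 0.24  0.57 -1.02  1.67  0.52  1.2  -2.48] [0.53923372 0.25507629 0.22370548] [ 3.14131473e+00 -3.62075877e-04  2.97104246e-03] [-1.52500629  0.30742437 -0.5766424 ]
```

View pics/w5.png

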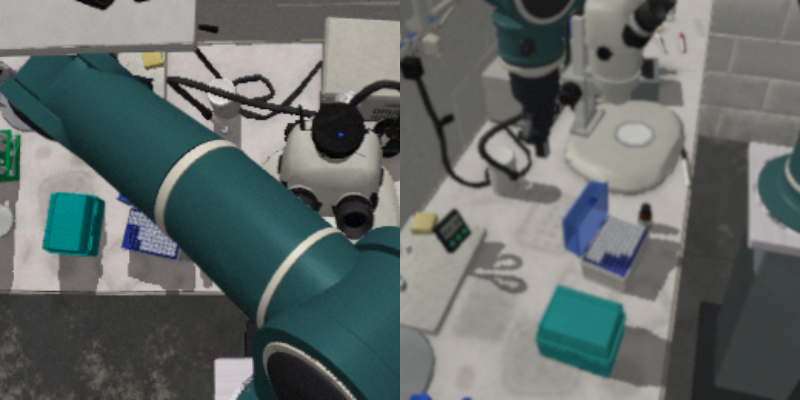

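The fingers are behind the open lid and clear of the canister. I'll descend to z≈0.115 and approach.

arm_command --increments '[{"delta_pos": [0, 0, 0.05], "twist": [0, 0, 0]}, {"delta_pos": [0, 0, 0.1], "twist": [0, 0, 0]}, {"delta_pos": [0, 0, 0.108], "twist": [0, 0, 0]}, {"delta_pos": [-0.01, -0.001, 0.108], "twist": [0, 0, 0]}, {"delta_pos": [-0.02, -0.003, 0.108], "twist": [0, 0, 0]}, {"delta_pos": [-0.03, -0.005, 0.108], "twist": [0, 0, 0]}, {"delta_pos": [-0.038, -0.006, 0.107], "twist": [0, 0, 0]}, {"delta_pos": [-0.045, -0.007, 0.106], "twist": [0, 0, 0]}, {"delta_pos": [-0.052, -0.008, 0.105], "twist": [0, 0, 0]}, {"delta_pos": [-0.058, -0.009, 0.104], "twist": [0, 0, 0]}]'

```text
time: 10.5
position: [0.4803, 0.2654, 0.1195]
tcp_rot: [-3.141, -0.0, 0.004]
ft_force: [1.8, 0.9, 2.1]
grip_width: -0.0
grasp_force: 0.9
```

```bash
python3 - <<'E'
import numpy as np,cv2
from plant import ctrl,vision
st=ctrl.state();print(np.round(st["qpos"],2),st["position"],st["ft_force"])
a=vision.camera("wrist")["image"][:,:,::-1];c=vision.camera("side")["image"][:,:,::-1]
cv2.imwrite("pics/w6.png",np.hstack([cv2.resize(a,(400,400)),cv2.resize(c[190:310,190:310],(400,400))]))
E
```

```text
[ 0.17  0.62 -0.97  1.88  0.61  0.98 -2.63] [0.48031369 0.265439   0.11948193] [1.83215812 0.88078435 2.14956199]
```

View pics/w6.png

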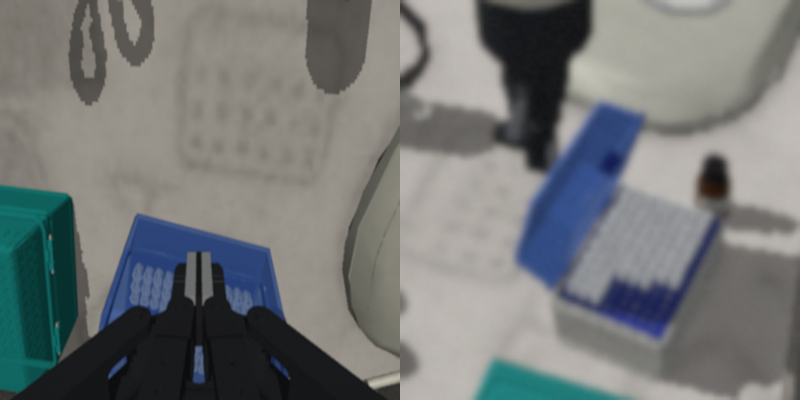

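The lid is moving: the side crop shows it past upright with the fingers behind it at (540,160), and forces are only about 2 N. I'll continue over the arc.

arm_command --increments '[{"delta_pos": [-0.007, -0.001, -0.003], "twist": [0, 0, 0]}, {"delta_pos": [-0.014, -0.002, -0.005], "twist": [0, 0, 0]}, {"delta_pos": [-0.021, -0.003, -0.006], "twist": [0, 0, 0]}, {"delta_pos": [-0.028, -0.004, -0.006], "twist": [0, 0, 0]}, {"delta_pos": [-0.036, -0.005, -0.005], "twist": [0, 0, 0]}, {"delta_pos": [-0.044, -0.007, -0.003], "twist": [0, 0, 0]}, {"delta_pos": [-0.05, -0.008, -0.001], "twist": [0, 0, 0]}, {"delta_pos": [-0.056, -0.009, 0.002], "twist": [0, 0, 0]}]'

```text
time: 11.6
position: [0.4241, 0.2742, 0.1171]
tcp_rot: [-3.141, 0.0, 0.005]
ft_force: [0.9, 0.9, 1.6]
grip_width: 0.0002
grasp_force: 0.6
```

arm_command --increments '[{"delta_pos": [-0.006, -0.001, 0.003], "twist": [0, 0, 0]}, {"delta_pos": [-0.012, -0.002, 0.006], "twist": [0, 0, 0]}, {"delta_pos": [-0.017, -0.003, 0.01], "twist": [0, 0, 0]}, {"delta_pos": [-0.022, -0.003, 0.014], "twist": [0, 0, 0]}, {"delta_pos": [-0.026, -0.004, 0.018], "twist": [0, 0, 0]}]'

```text
time: 12.22
position: [0.3981, 0.2779, 0.099]
tcp_rot: [3.141, 0.0, 0.005]
ft_force: [1.1, -0.7, 0.9]
grip_width: -0.0001
grasp_force: 0.3
```

arm_command --increments '[{"delta_pos": [-0.002, 0, 0.003], "twist": [0, 0, 0]}, {"delta_pos": [-0.004, 0, 0.006], "twist": [0, 0, 0]}, {"delta_pos": [-0.005, 0, 0.008], "twist": [0, 0, 0]}]'

```text
time: 12.6
position: [0.3934, 0.2779, 0.0911]
tcp_rot: [-3.142, 0.0, 0.005]
ft_force: [-0.6, -0.0, 0.3]
grip_width: 0.0001
grasp_force: 0.4
```

arm_command --increments '[{"delta_pos": [0, 0, 0.001], "twist": [0, 0, 0]}, {"delta_pos": [0, 0, 0.001], "twist": [0, 0, 0]}]'

```text
time: 12.85
position: [0.3933, 0.278, 0.0905]
tcp_rot: [3.141, 0.0, 0.005]
ft_force: [-4.1, -2.0, 8.6]
grip_width: -0.0002
grasp_force: 4.1
```

arm_command --increments '[{"delta_pos": [0, 0, 0.001], "twist": [0, 0, 0]}, {"delta_pos": [0, 0, 0.001], "twist": [0, 0, 0]}]'

```text
time: 13.1
position: [0.3933, 0.2781, 0.0901]
tcp_rot: [3.141, -0.0, 0.005]
ft_force: [-9.3, -5.4, 27.1]
grip_width: 0.0001
grasp_force: 13.7
```

The lid is shut: the tip bears on it at z=0.090 with a hard stop. I'll lift straight off and look.

arm_command --increments '[{"delta_pos": [0, 0, -0.005], "twist": [0, 0, 0]}, {"delta_pos": [0, 0, -0.05], "twist": [0, 0, 0]}, {"delta_pos": [0, 0, -0.1], "twist": [0, 0, 0]}, {"delta_pos": [0, 0, -0.12], "twist": [0, 0, 0]}, {"delta_pos": [0, 0, -0.12], "twist": [0, 0, 0]}, {"delta_pos": [0, 0, -0.12], "twist": [0, 0, 0]}]'

```text
time: 13.85
position: [0.3933, 0.2773, 0.2083]
tcp_rot: [3.141, 0.001, 0.004]
ft_force: [0.2, -1.1, 0.5]
grip_width: -0.0003
grasp_force: 0.0
```

```bash
python3 - <<'E'
import numpy as np,cv2
from plant import ctrl,vision
st=ctrl.state();print(st["position"],st["ft_force"])
a=vision.camera("wrist")["image"][:,:,::-1];c=vision.camera("side")["image"][:,:,::-1];t=vision.camera("top")["image"][:,:,::-1]
cv2.imwrite("pics/w7.png",np.hstack([cv2.resize(c[190:310,190:310],(400,400)),cv2.resize(t[165:265,310:410],(400,400))]))
E
```

```text
[0.39330672 0.27734138 0.2083045 ] [ 0.21590509 -1.06463785  0.45040781]
```

View pics/w7.png

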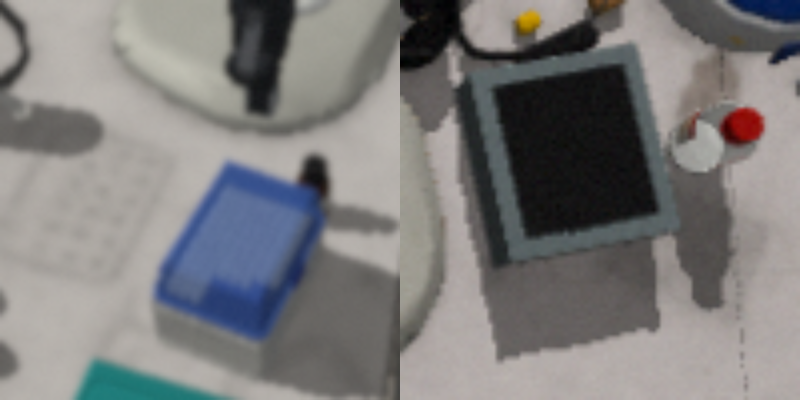

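The lid is fully shut (blue lid flat at (240,250) in the side crop). The drawer is home (no front protruding at (590,250) in the top crop). The reagent and red bottle still stand where they were, and the arm touches nothing.

```bash
python3 -c "
from plant import ticket
print(ticket.close_job())"
```

```text
the job is handed in; nothing more can be done
None
```

The tip-box lid is shut and the drawer is fully home. I saw nothing else disturbed in the pictures I checked, and I handed in the job at about 14 s; no verdict came back.

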